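# Stow the roast probes in their dock and stand the dock up

## Task

The roast is out: lay every meat probe from the chopping board into the slot of its own colour in the back of the thermometer dock, cap towards the dock's bottom edge, and press both clear covers down until they click shut. Then swing the wire stand out of the back as far as it goes and stand the dock up on it, screen facing you, with nothing popping open or falling out. Leave the other things on the worktop where they are.

Things in the scene. Friction and masses are not known exactly. Their poses are not given: they have to be found in the camera images.
- dock: Thermometer dock, light grey back, dark sides, 170 x 242 x 26 mm, 0.7 kg. Starts lying face down, back up, handle on the robot's side. Origin: centre of its front (screen) face. +x points to its bottom edge (85 mm away), -x to its top edge and carry handle, +z out of its back. Standing on its stand it leans back about 24 degrees on the back edge of its bottom, screen to the robot.
- dock_handle (a point): Middle of the dock's carry handle: black rubber bar 12 mm thick, straight for 90 mm along the dock's y, at (-123, 0, 24) mm in the dock's frame, 32 mm clear of the dock's body. Can be pinched from above (closing along the dock's x); the dock can swing about the bar in the grip.
- dock_bottom (a point): Middle of the back edge of the dock's bottom, at (85, 0, 26) mm in the dock's frame: the edge it stands on.
- stand (a joint): Stand: U-shaped steel wire bail, folded flat on the middle of the dock's back at 0; hinge axis along the dock's y through (-45, 0, 30) mm in the dock's frame. Swings up out of the back to its stop at 0.8 rad, where it must be to stand the dock. Stiff (0.07 Nm): stays where it is left.
- stand_foot (a point): Middle of the stand's foot: black cross bar 12 mm thick, 46 mm long along the dock's y, 120 mm from the hinge; folded it lies at (75, 0, 30) mm in the dock's frame over a finger well (floor z 18 mm, 66 mm wide, from x 20 mm to the bottom edge). Side wires leave 38 mm between them. Opening, it swings away from the back and towards the handle; pinch it closing along the dock's x.
- cover_left (a joint): Clear cover over the handle pockets of the red and yellow slots, 50 long, 76 mm wide; hinge axis along the dock's y through (71, 73, 35) mm in its frame. 0 = shut; starts open at 1.6 to 1.95, leaning to or past upright, free edge up. Pushed over towards the handle and down, it clicks under a ball catch at its free edge between 0.12 and 0.04 (3 to 10 N there); a weak spring lifts it if not clicked.
- cover_left_edge (a point): Point on the cover's outer face where to press: 44 mm from the hinge axis towards the free edge (at 50 mm), 9 mm outside the axis. With the cover shut and the dock lying it is 44 mm above the worktop. The catch post, 18 mm wide, beyond the free edge (x 0 to 12 mm in the dock's frame) stands 17 mm above the dock's back.
- cover_right (a joint): Clear cover over the handle pockets of the blue and green slots, 50 long, 76 mm wide; hinge axis along the dock's y through (71, -73, 35) mm in its frame. 0 = shut; starts open at 1.6 to 1.95, leaning to or past upright, free edge up. Pushed over towards the handle and down, it clicks under a ball catch at its free edge between 0.12 and 0.04 (3 to 10 N there); a weak spring lifts it if not clicked.
- cover_right_edge (a point): Point on the cover's outer face where to press: 44 mm from the hinge axis towards the free edge (at 50 mm), 9 mm outside the axis. With the cover shut and the dock lying it is 44 mm above the worktop. The catch post, 18 mm wide, beyond the free edge (x 0 to 12 mm in the dock's frame) stands 17 mm above the dock's back.
- probe_red: Cordless meat probe with red end cap and ring: square black handle 45 x 20 x 20 mm, 6 mm steel shaft, 125 mm long in all, 0.06 kg; may be absent. Origin: centre of the handle, on the axis. +x points from the tip (-102.5 mm) to the coloured cap end (+22.5 mm); any roll is right. Starts on the chopping board, handle away from the robot.
- slot_red (a point): Handle centre of the seated red probe: slot with a red mark near the carry handle, at (44, 96, 28) mm in the dock's frame. Pocket 49 x 24 mm, floor z 18, rim z 26 mm: 12 mm of the handle stands proud. Seated, the probe's +x is along the dock's +x (cap to the bottom edge); its shaft lies in a groove. Slots are 46 mm apart.
- probe_yellow: Cordless meat probe with yellow end cap and ring: square black handle 45 x 20 x 20 mm, 6 mm steel shaft, 125 mm long in all, 0.06 kg; may be absent. Origin: centre of the handle, on the axis. +x points from the tip (-102.5 mm) to the coloured cap end (+22.5 mm); any roll is right. Starts on the chopping board, handle away from the robot.
- slot_yellow (a point): Handle centre of the seated yellow probe: slot with a yellow mark near the carry handle, at (44, 50, 28) mm in the dock's frame. Pocket 49 x 24 mm, floor z 18, rim z 26 mm: 12 mm of the handle stands proud. Seated, the probe's +x is along the dock's +x (cap to the bottom edge); its shaft lies in a groove. Slots are 46 mm apart.
- probe_blue: Cordless meat probe with blue end cap and ring: square black handle 45 x 20 x 20 mm, 6 mm steel shaft, 125 mm long in all, 0.06 kg; may be absent. Origin: centre of the handle, on the axis. +x points from the tip (-102.5 mm) to the coloured cap end (+22.5 mm); any roll is right. Starts on the chopping board, handle away from the robot.
- slot_blue (a point): Handle centre of the seated blue probe: slot with a blue mark near the carry handle, at (44, -50, 28) mm in the dock's frame. Pocket 49 x 24 mm, floor z 18, rim z 26 mm: 12 mm of the handle stands proud. Seated, the probe's +x is along the dock's +x (cap to the bottom edge); its shaft lies in a groove. Slots are 46 mm apart.
- probe_green: Cordless meat probe with green end cap and ring: square black handle 45 x 20 x 20 mm, 6 mm steel shaft, 125 mm long in all, 0.06 kg; may be absent. Origin: centre of the handle, on the axis. +x points from the tip (-102.5 mm) to the coloured cap end (+22.5 mm); any roll is right. Starts on the chopping board, handle away from the robot.
- slot_green (a point): Handle centre of the seated green probe: slot with a green mark near the carry handle, at (44, -96, 28) mm in the dock's frame. Pocket 49 x 24 mm, floor z 18, rim z 26 mm: 12 mm of the handle stands proud. Seated, the probe's +x is along the dock's +x (cap to the bottom edge); its shaft lies in a groove. Slots are 46 mm apart.
- board: Wooden chopping board, 250 x 270 x 15 mm, does not move; origin: centre of its underside, on the worktop.
- cook (a point): A fixed point in the air, 300 mm above the front part of the worktop, straight ahead of the robot: the standing screen should face towards it, that is to the robot. Nothing is there.
- lime: Lime, 55 x 46 x 46 mm, a bystander; origin: centre of its underside.
- salt: Glass salt shaker, 44 mm across, 90 mm high, a bystander; origin: centre of its underside.
- tomato: Tomato, 60 mm, a bystander; origin: centre of its underside.
- onion: Onion, 75 mm across, 80 mm high, a bystander; origin: centre of its underside.
- garlic: Garlic bulb, 46 mm, a bystander; origin: centre of its underside.

How it is judged:
By the outcome, as a careful person would: the job done as asked, in the order asked, and still so for the second after the job is handed in, with the robot touching nothing.
Of probe_red, probe_yellow, probe_blue, probe_green only 2 to 4 are there at a start; the rules pass over those that are not, and their reading is None.
At some moment in a run one of probe_red, probe_yellow, probe_blue, probe_green may be knocked a few centimetres aside while the robot is not near it.
Once in a run the grip may slacken for a moment while it holds something.
It also fails if it takes over 210 s, if anything falls off the work surface, if the arm or the gripper's body presses on something with over 40 N, if the wrist force passes 120 N, or if a joint passes its speed limit or range.

## Robot

A 6-joint arm with a two-finger parallel gripper is mounted at the origin on a cart in front of the work surface, level with it; the furniture and walls round the work are solid. World frame = base frame: x ahead of the robot, y to its left, z up, the work surface at z = 0. Lengths are in m, angles in rad, forces in N, time in s.
With the tool pointing down it reaches from about 0.275 to 0.875 m from the base axis. Payload 12.5 kg.
Tool frame: the origin (TCP) lies at the very end of the fingers, on their centre line; the grasp point (between the pads) lies 19 mm behind it; z points along the fingers, y is the line along which they close (so a half turn about z gives the same grasp; the last joint's range is limited). The gripper opens to 85 mm and grips with 20 to 120 N. Pads are 22 mm wide; open, the fingers measure 114 mm over their backs; the gripper's body (76 mm by 85 mm) begins 54 mm behind the grasp point. The pads swing forward as they close: fully open they stand 13 mm farther back than shut.
Start: joints at [-1.364, 0.351, 1.652, -0, 1.139, -0.085], TCP at [0.158, -0.527, 0.231] pointing down, gripper open.
Joint ranges: [-2.75, 2.75], [-0.79, 2.1], [0.01, 2.65], [-1.57, 4.71], [0.07, 3.14], [-2.87, 2.87]. Speed limits (rad/s): [2.22, 2.22, 2.79, 3.14, 3.14, 3.14].

## Interface

Orientations are given as a 3x3 rotation matrix whose columns are the frame's x, y, z axes.
In Python, from bench import manip gives the robot as it stands. Calls block until the motion is done:
- manip.move_ptp(position, orientation): joint-space move of the TCP to a pose.
- manip.move_l(position, attitude=None, max_speed=0.15): straight line of the TCP; attitude=None keeps the orientation; max_speed is the mean speed in m/s.
- manip.move_j(angles): joint-space move.
- manip.set_gripper(opening, effort=None): opening from 0.0 (shut) to 1.0 (fully open); effort is the grip in N (None keeps the last); returns when the fingers have stopped.
- manip.dwell(seconds).
- manip.inverse_kinematics(position, orientation): joint angles nearest the present ones, or None.
- manip.grab_frame(name): name is "side" or "top"; returns (picture, depth): 480x640x3 uint8, red, green, blue; 480x640 float32, m along the optical axis (not along the pixel's ray), 0 where there is no reading.
- manip.get_calibration(name): a dict with "camera_matrix" (3x3 intrinsics, pixels), "k1" (the pictures are not rectified: a ray, as slopes to the right and down, at radius r is drawn at 1 + k1 r^2 times it, then the intrinsics apply), "R" (3x3) and "t" (3): a world point X has camera coordinates R X + t. Camera axes: x right, y down, z forward; pixel columns grow to the right and rows downward; lengths in m; the calibration is good to about 2 mm. A picture is of the moment at which its call begins. get_calibration takes no time and is no camera call.
A pose or a line that the arm cannot do raises manip.Unreachable and nothing moves.
- manip.sign_off(): hands the job in; it is judged then, once.
Trained networks look in the newest picture that a camera, given by its name, has taken for a name from the list of things; names that differ only in an ending like _2 or _b are one class to them, and where a whole thing is asked for, a point or a joint stands for the part that bears it (a point fixed in the world has none). Each returns a list of dicts, best first, with "confidence" (0 to 1); they miss things now and then, are a little off and sometimes report something else, mostly with a low value. They report only what shows in the picture. A call takes as long as a camera call.
- manip.look_for(camera, name): "at" ([x, y, z] in m, in world coordinates, good to about 4 mm: the middle of the surface that is visible of it).
Readings, each from a call of its own:
- manip.current_time(): time.
- manip.current_qpos(): joint angles.
- manip.current_joint_vel(): joint speeds.
- manip.current_joint_torque(): joint torques, N m.
- manip.current_ee_pos(): TCP position.
- manip.current_tcp_rot(): TCP orientation.
- manip.current_force(): force on the tool from outside, world axes, zero at the start.
- manip.current_ft_torque(): the same for the moment, N m.
- manip.current_grip_width(): opening from 0.0 (shut) to 1.0 (fully open).
- manip.current_grip_force(): force on a finger pad.
Only numpy, scipy, OpenCV 4.12 (cv2) and the standard library are available. Lean on these libraries where they do the work, as an engineer would, in place of code of your own. Each camera call takes 0.05 s, during which the arm holds its last target. There are 200 camera calls.

## Working session

There is one attempt and no reset: what is moved stays moved. The work goes in short steps, each a Python script; the robot and the scene stay as the last script left them, time stands still between calls to the robot, and variables do not carry over. Pictures are saved under pics/ and viewed, at most 14 in all, crops included, and the job is handed in when it is done.

```bash
ls; mkdir -p pics; cat > h.py <<'E'
import numpy as np, cv2
from bench import manip as m
def save(cam,fn):
    p,d=m.grab_frame(cam); cv2.imwrite('pics/'+fn,p[:,:,::-1]); return p,d
def world(cam,u,v,d):
    """pixels (arrays) with depth -> world"""
    c=m.get_calibration(cam); K=np.array(c['camera_matrix'],float); k1=c['k1']
    xd=(np.asarray(u,float)-K[0,2])/K[0,0]; yd=(np.asarray(v,float)-K[1,2])/K[1,1]
    x,y=xd.copy(),yd.copy()
    for _ in range(20):
        s=1+k1*(x*x+y*y); x,y=xd/s,yd/s
    d=np.asarray(d,float); P=np.stack([x*d,y*d,d],-1)
    return (P-np.array(c['t']).ravel())@np.array(c['R'])
def pix(cam,X):
    c=m.get_calibration(cam); K=np.array(c['camera_matrix'],float)
    P=np.array(c['R'])@np.array(X)+np.array(c['t']).ravel(); x,y=P[:2]/P[2]; s=1+c['k1']*(x*x+y*y)
    return K[0,0]*x*s+K[0,2],K[1,1]*y*s+K[1,2]
E
python3 - <<'E'
from h import *
np.set_printoptions(precision=4,suppress=True)
for cam in ('top','side'):
    p,d=save(cam,cam+'0.png'); c=m.get_calibration(cam)
    print(cam,c['k1'],-np.array(c['R']).T@np.array(c['t']).ravel(),np.array(c['R']).tolist())
    np.savez(cam+'0.npz',p=p,d=d)
    for n in ['dock','dock_handle','dock_bottom','stand_foot','cover_left','cover_right','probe_red','probe_yellow','probe_blue','probe_green','slot_red','slot_yellow','slot_blue','slot_green','board','lime','salt','tomato','onion','garlic']:
        print(n,[(np.round(r['at'],3).tolist(),round(r['confidence'],2)) for r in m.look_for(cam,n)[:2]])
print(m.current_time())
E
```

```text
pics
top -0.19431197154243976 [-0.4071  0.3124  1.6109] [[-0.3868837497625446, -0.9221271991877473, -0.0015468315465672466], [-0.7609018447595286, 0.3201874291173752, -0.5643654781050591], [0.5209120336594449, -0.21716684542850126, -0.8255236001686533]]
dock [([0.559, 0.1, 0.027], 0.65), ([0.661, 0.04, 0.055], 0.29)]
dock_handle [([0.557, 0.098, 0.025], 0.59)]
dock_bottom [([0.554, 0.1, 0.023], 0.7), ([0.583, 0.112, 0.038], 0.29)]
stand_foot [([0.587, 0.111, 0.037], 0.7), ([0.553, 0.095, 0.03], 0.48)]
cover_left []
cover_right [([0.649, 0.04, 0.052], 0.55)]
probe_red [([0.558, 0.095, 0.027], 0.26)]
probe_yellow []
probe_blue []
probe_green []
slot_red [([0.555, 0.1, 0.024], 0.39)]
slot_yellow [([0.557, 0.095, 0.024], 0.73)]
slot_blue [([0.555, 0.095, 0.023], 0.69)]
slot_green [([0.555, 0.093, 0.024], 0.71)]
board [([0.378, -0.359, 0.014], 0.78)]
lime []
salt [([0.68, -0.197, 0.052], 0.82), ([0.56, 0.101, 0.028], 0.27)]
tomato [([0.558, 0.094, 0.023], 0.69)]
onion [([0.443, 0.299, 0.055], 0.71)]
garlic [([0.34, 0.216, 0.034], 0.51)]
side -0.062427586471949965 [ 0.1155 -1.1417  0.7127]
[... 576 characters left out ...]
obe_red [([0.504, -0.34, 0.028], 0.83)]
probe_yellow [([0.519, -0.466, 0.031], 0.73), ([0.448, 0.278, 0.045], 0.3)]
probe_blue []
probe_green [([0.52, -0.461, 0.027], 0.73)]
slot_red [([0.569, 0.066, 0.028], 0.65), ([0.504, -0.344, 0.026], 0.62)]
slot_yellow [([0.564, 0.068, 0.028], 0.59)]
slot_blue [([0.567, 0.069, 0.023], 0.87)]
slot_green [([0.565, 0.066, 0.026], 0.83)]
board [([0.618, 0.184, 0.054], 0.72), ([0.473, -0.4, 0.016], 0.66)]
lime [([0.363, -0.159, 0.031], 0.72), ([0.47, -0.4, 0.014], 0.63)]
salt [([0.681, -0.214, 0.043], 0.59)]
tomato [([0.564, 0.069, 0.027], 0.71), ([0.363, 0.284, 0.034], 0.55)]
onion [([0.45, 0.274, 0.047], 0.58), ([0.566, 0.069, 0.028], 0.39)]
garlic []
2.1
```

View pics/top0.png

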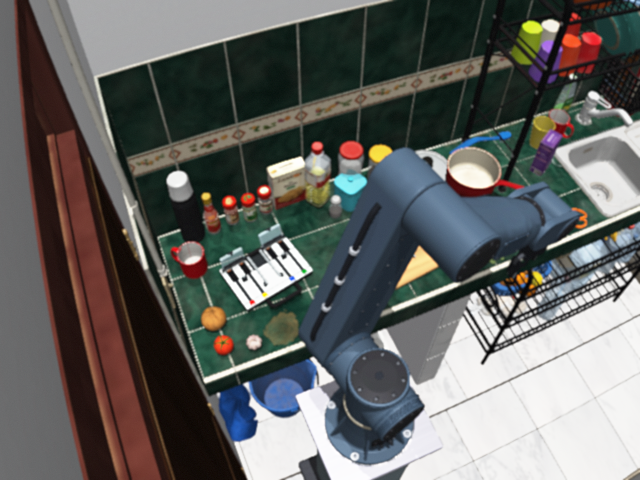

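View pics/side0.png

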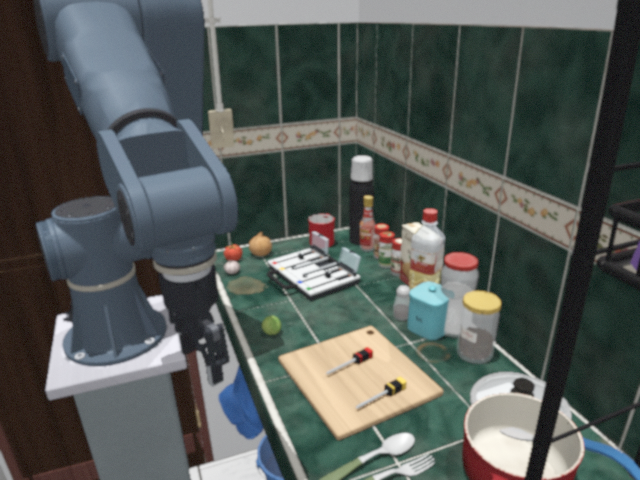

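The top view shows the dock at about (265,270), with its covers open at (232,255) and (270,235). The side view shows only two probes on the board: red at (352,360) and yellow at (385,393). Next I'll fit poses from depth.

```bash
cat > fit.py <<'E'
from h import *
np.set_printoptions(precision=4,suppress=True)
pts={}
V,U=np.mgrid[0:480,0:640]
for cam in ('top','side'):
    z=np.load(cam+'0.npz'); P=world(cam,U,V,z['d']); p=z['p'].astype(int)
    ok=z['d']>0
    s=ok&(P[...,0]>.4)&(P[...,0]<.78)&(P[...,1]>-.1)&(P[...,1]<.3)&(P[...,2]>.018)&(P[...,2]<.036)
    light=s&(p.min(2)>120)
    q=P[light]; r=cv2.minAreaRect(q[:,:2].astype(np.float32)); print(cam,'dock light n',len(q),'z',np.median(q[:,2]),r)
    if cam=='side':
        b=ok&(P[...,0]>.3)&(P[...,0]<.62)&(P[...,1]>-.56)&(P[...,1]<-.22)&(P[...,2]>.018)&(P[...,2]<.06)
        n,l,st,c=cv2.connectedComponentsWithStats(b.astype(np.uint8))
        for i in range(1,n):
            if st[i,4]>15:
                q=P[l==i]; print('blob',st[i],q.mean(0),q.max(0)[2],cv2.minAreaRect(q[:,:2].astype(np.float32)))
        brd=ok&(P[...,2]>.01)&(P[...,2]<.02)&(P[...,0]>.2)&(P[...,0]<.65)&(P[...,1]>-.6)&(P[...,1]<-.15)
        print('board',cv2.minAreaRect(P[brd][:,:2].astype(np.float32)))
        # red/yellow cap pixels on board
        R,G,B=p[...,0],p[...,1],p[...,2]
        reg=(U>300)&(U<420)&(V>335)&(V<420)
        for nm,mk in (('red',reg&(R>130)&(G<70)&(B<70)),('yel',reg&(R>150)&(G>120)&(B<60))):
            q=P[mk&ok]; print(nm,len(q),q.mean(0) if len(q) else '',np.c_[U[mk],V[mk]].mean(0) if mk.any() else '')
a=cv2.imread('pics/top0.png')[200:330,190:340]; b=cv2.imread('pics/side0.png')[220:310,240:390]
a=cv2.resize(a,None,fx=4,fy=4,interpolation=cv2.INTER_CUBIC)[:,:600]; 
cv2.imwrite('pics/topc.png',a)
E
python3 fit.py
```

```text
top dock light n 2406 z 0.02521199321628676 ((0.6030566096305847, 0.12956498563289642), (0.28174781799316406, 0.28999316692352295), 12.251720428466797)
side dock light n 2004 z 0.025540798720318277 ((0.5892398953437805, 0.11005745083093643), (0.24242042005062103, 0.2638130187988281), 12.75873851776123)
blob [325 347  48  27 305] [ 0.4979 -0.3448  0.0292] 0.03745104734531954 ((0.4768691658973694, -0.3455374836921692), (0.12393411248922348, 0.023084383457899094), 11.230846405029297)
blob [356 376  51  33 392] [ 0.5134 -0.462   0.0297] 0.039251321843234474 ((0.4944772720336914, -0.4634741544723511), (0.12448618561029434, 0.022916309535503387), 12.376206398010254)
board ((0.4839595556259155, -0.3770361542701721), (0.4494326114654541, 0.28385668992996216), 89.2944107055664)
red 37 [ 0.5206 -0.3401  0.0322] [364.8947 353.1053]
yel 4 [ 0.5452 -0.463   0.0298] [402.75 385.5 ]
```

View pics/topc.png

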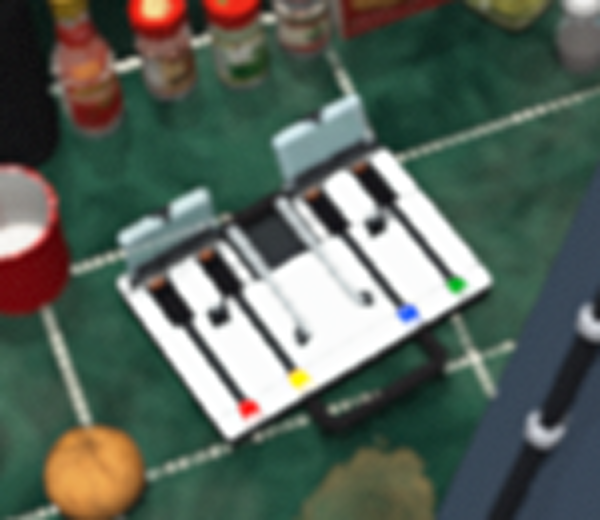

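The crop shows the dock's white back with corners at about (232,440), (492,280), (385,150) and (120,282). The colour marks near the handle run red, yellow, blue, green from left to right, and the pockets are empty. I'll fit the dock pose from corners and marks.

```bash
cat > fit2.py <<'E'
from h import *
from scipy.optimize import least_squares
np.set_printoptions(precision=4,suppress=True)
z=np.load('top0.npz'); P=None
V,U=np.mgrid[0:480,0:640]
def atz(cam,u,v,h):
    A=world(cam,u,v,1.0); B=world(cam,u,v,2.0); return A+(B-A)*(h-A[2])/(B[2]-A[2])
obs=[((249,408),96),((299,378),50),((408,313),-50),((456,284),-96)]
w=np.array([atz('top',190+(u-1.5)/4,200+(v-1.5)/4,.026)[:2] for (u,v),_ in obs])
d=w[0]-w[3]; print('marks',w.tolist(),'spacing',np.linalg.norm(d),'yaw',np.arctan2(-d[0],d[1]))
for (u,v) in ((232,440),(492,280),(385,150),(120,282)): print(atz('top',190+(u-1.5)/4,200+(v-1.5)/4,.026))
for cam in ('top','side'):
    z=np.load(cam+'0.npz'); W=world(cam,U,V,z['d']); p=z['p'].astype(int)
    s=(z['d']>0)&(W[...,2]>.02)&(W[...,2]<.031)&(p.min(2)>130)&(W[...,0]>.45)&(W[...,0]<.72)&(W[...,1]<.3)&(W[...,1]>-.1)
    n,l,st,c=cv2.connectedComponentsWithStats(s.astype(np.uint8),connectivity=4); i=1+st[1:,4].argmax()
    q=W[l==i][:,:2]; 
    # robust: for given yaw, extents by percentiles
    r=cv2.minAreaRect(q.astype(np.float32)); print(cam,st[i],r)
    for th in np.deg2rad(np.arange(8,20,1.)):
        e=q@np.array([[np.cos(th),-np.sin(th)],[np.sin(th),np.cos(th)]])
        lo,hi=np.percentile(e,[.5,99.5],axis=0); cc=(lo+hi)/2; print(round(np.rad2deg(th)),hi-lo,np.array([[np.cos(th),-np.sin(th)],[np.sin(th),np.cos(th)]])@cc)
E
python3 fit2.py
```

```text
marks [[0.46551968908798314, 0.1740145115250551], [0.47546329630799844, 0.12983681626822713], [0.49720575606250433, 0.031636737979836654], [0.5072921758692835, -0.012702073550500348]] spacing 0.1913322340698792 yaw 0.22009707364888845
[0.4445 0.195  0.026 ]
[ 0.4998 -0.0401  0.026 ]
[ 0.6484 -0.007   0.026 ]
[0.6114 0.2315 0.026 ]
top [219 264  48  45 595] ((0.5366473197937012, 0.1829850822687149), (0.17424361407756805, 0.07004528492689133), 14.480453491210938)
8 [0.1633 0.0796] [0.5342 0.181 ]
9 [0.1638 0.077 ] [0.5345 0.1811]
10 [0.1642 0.0745] [0.535  0.1812]
11 [0.1649 0.0719] [0.5352 0.1813]
12 [0.1657 0.07  ] [0.5354 0.1814]
13 [0.1665 0.0687] [0.5355 0.1816]
14 [0.1672 0.0682] [0.5354 0.1827]
15 [0.1679 0.0679] [0.5352 0.1838]
16 [0.1685 0.0687] [0.5352 0.1844]
17 [0.1693 0.07  ] [0.5352 0.1846]
18 [0.1702 0.0718] [0.5351 0.1844]
19 [0.171  0.0736] [0.535  0.1843]
side [ 268  248   92   47 1632] ((0.555351972579956, 0.09596476703882217), (0.1700933873653412, 0.2512916326522827), 12.758737564086914)
8 [0.1764 0.2479] [0.555  0.0942]
9 [0.1731 0.2467] [0.5547 0.0943]
10 [0.1696 0.2453] [0.5546 0.0942]
11 [0.1666 0.244 ] [0.5541 0.0942]
12 [0.1635 0.2433] [0.5537 0.094 ]
13 [0.1618 0.2439] [0.5527 0.0939]
14 [0.1637 0.2447] [0.5523 0.0941]
15 [0.1656 0.2455] [0.5515 0.094 ]
16 [0.1671 0.247 ] [0.5506 0.0936]
17 [0.1696 0.2483] [0.5503 0.093 ]
18 [0.1726 0.25  ] [0.5501 0.0926]
19 [0.1751 0.2517] [0.55   0.0922]
```

```bash
cat >> h.py <<'E'
import json,os
D=dict(c=[.553,.0943],th=.22)
if os.path.exists('dock.json'): D=json.load(open('dock.json'))
def dw(x,y,z):
    """dock frame (mm) -> world m, dock lying"""
    c,s=np.cos(D['th']),np.sin(D['th']); x,y,z=x/1e3,y/1e3,z/1e3
    return np.array([D['c'][0]+c*x-s*y,D['c'][1]+s*x+c*y,z])
def down(a):
    """tool down, closing axis at angle a (sign chosen for wrist)"""
    y=np.array([np.cos(a),np.sin(a),0]); z=np.array([0,0,-1.]); return np.c_[np.cross(y,z),y,z]
def best(p,a):
    q=m.current_qpos(); o=[]
    for k in (0,np.pi):
        j=m.inverse_kinematics(p,down(a+k))
        if j is not None: o.append((abs(j[5]),down(a+k)))
    return min(o,key=lambda t:t[0])[1]
def gap(mm,e=None): m.set_gripper(mm/85.,e)
def st(*t): print(*t,'t',round(m.current_time(),1),'p',np.round(m.current_ee_pos(),4),'w',round(m.current_grip_width()*85,1),'F',np.round(m.current_force(),1))
E
cat > hm.py <<'E'
from h import *
V,U=np.mgrid[0:480,0:640]; H=np.zeros((20,22))
for cam in ('top','side'):
    z=np.load(cam+'0.npz'); W=world(cam,U,V,z['d'])[z['d']>0]
    for x,y,h in W:
        i=int((x-.5)//.02); j=int((y+.12)//.02)
        if 0<=i<20 and 0<=j<22 and h<.6: H[i,j]=max(H[i,j],h)
print('cols y from -.12 step .02; rows x from .5')
for i in range(20): print('%.2f'%(.5+.02*i),' '.join('%3d'%(h*1000) for h in H[i]))
E
python3 hm.py
python3 - <<'E'
from h import *
th=D['th']
p=dw(-123,0,0); R=best([p[0],p[1],.12],th)
gap(34,20); m.move_ptp([p[0],p[1],.12],R); m.move_l([p[0],p[1],.010],max_speed=.1); st('at bar')
gap(0,20); st('closed'); m.dwell(.3); st()
E
```

```text
cols y from -.12 step .02; rows x from .5
0.50   2   8   6  29  31  34  34  32  39  37  33  44  34  35  33  32  33   5   5   9   6   9
0.52  11   7   7   7  31  37  32  31  37  40  32  41  35  29  46  31  32   6   8  11   7   8
0.54   6   7   6   5  31  34  33  31  32  39  33  39  32  44  51  35  30  27   4   7   6   9
0.56   8   9  11  10  29  33  46  49  30  40  34  38  41  28  34  30  32  27   6   8   8   9
0.58  11   8   7   5  30  32  42  45  29  35  42  32  37  30  31  36  41  41   5   4   6   8
0.60   9   5   8   7   7  35  28  32  34  35  35  26  40  90  95  94  92  89   3   6   7   6
0.62   6   9   7   7   9  31  30  48  53  53  82  42  43  86  88  88  56   7   4  93  97  91
0.64   4   7   8   9   7  44  83  89  91  91  79   1   5   0   0   4   1   6  90  93   0   0
0.66   5   7  13   6   5  31  86  86  86  76   8  11  10   0   0   5   2   9  90  91   0   0
0.68  11   6   7   4   9  12   0   2   1  15   6   7   7   8   7   6   5   9  80  95  89  80
0.70   9   7  10   7   5   7   2   2   7   4   5  11   6   5   7   9   9   2   6  89  94  90
0.72   7  11  11   9  13   5   9   
[... 280 characters left out ...]
 111 112 117 111 112 113 104 188 192 291 295 295 294 290
0.80 178 182 178 177 177 170 114 111 111 109 105 111 113 113  83 177 181 289 292 295 294  80
0.82 599 599 599 599 599 599 599 599 599 599 599 599 599 599 599 599 598 599 598 599 599 599
0.84 593 580 597 564 597 592 591 597 573 549 545 597 581 561 570 594 596 591 593 594 572 579
0.86   0   0   0   0   0   0   0   0   0   0   0   0   0   0   0   0   0   0   0   0   0   0
0.88   0   0   0   0   0   0   0   0   0   0   0   0   0   0   0   0   0   0   0   0   0   0
at bar t 6.3 p [0.4333 0.0675 0.0104] w 33.7 F [ 0.1 -0.5 -0.1]
closed t 6.6 p [0.4343 0.0675 0.0108] w 11.0 F [4.1 0.2 5.6]
t 6.9 p [0.4343 0.0675 0.0108] w 10.9 F [3.1 1.  5.6]
```

```bash
python3 - <<'E'
from h import *
D['c']=[.5539,.0945]
th=D['th']
gap(34); st('released'); p=m.current_ee_pos(); m.move_l([p[0],p[1],.12],max_speed=.25)
json.dump(D,open('dock.json','w'))
for y in (73,):
    q=dw(6,y,0); R=best([q[0],q[1],.1],th+np.pi/2)
    gap(44,20); m.move_ptp([q[0],q[1],.1],R); m.move_l([q[0],q[1],.032],max_speed=.1); st('at post')
    gap(0,20); m.dwell(.3); st('closed'); e=np.array(m.current_ee_pos())-q
    c,s=np.cos(th),np.sin(th); print('lateral off',-s*e[0]+c*e[1],'along',c*e[0]+s*e[1])
    gap(44); m.dwell(.2);st('open'); m.move_l([q[0],q[1],.12],max_speed=.25)
E
```

```text
released t 7.2 p [0.4326 0.0674 0.0099] w 33.8 F [-0.1  0.  -0.2]
at post t 10.5 p [0.5442 0.1671 0.0325] w 44.0 F [-0.9  0.4 -0.1]
closed t 11.1 p [0.5442 0.1672 0.0327] w 16.7 F [-1.5  0.7  6.1]
lateral off 6.081389959960053e-05 along 0.0004093141462878604
open t 11.7 p [0.5438 0.167  0.0319] w 44.2 F [-0.4 -0.4 -0.2]
```

```bash
cat > pick.py <<'E'
from h import *
V,U=np.mgrid[0:480,0:640]
def probes():
    p,d=m.grab_frame('side'); P=world('side',U,V,d); p=p.astype(int); out={}
    b=(d>0)&(P[...,0]>.25)&(P[...,0]<.68)&(P[...,1]>-.6)&(P[...,1]<-.2)&(P[...,2]>.019)&(P[...,2]<.06)
    n,l,s,c=cv2.connectedComponentsWithStats(b.astype(np.uint8))
    for i in range(1,n):
        if s[i,4]<100: continue
        q=P[l==i][:,:2]; r=cv2.minAreaRect(q.astype(np.float32)); bx=cv2.boxPoints(r)
        e=bx[1]-bx[0] if np.linalg.norm(bx[1]-bx[0])>np.linalg.norm(bx[2]-bx[1]) else bx[2]-bx[1]
        u=e/np.linalg.norm(e); ctr=np.array(r[0])
        if np.median((q-ctr)@u)<0: u=-u
        a=(q-ctr)@u; lo,hi=np.percentile(a,[.3,99.7]); L=hi-lo
        mx=p[l==i]; red=((mx[:,0]>110)&(mx[:,1]<80)).sum(); yel=((mx[:,0]>110)&(mx[:,1]>90)&(mx[:,2]<80)).sum()
        print('blob',r,'L',L,'red',red,'yel',yel)
        out['red' if red>yel else 'yellow']=(ctr+u*(hi-.0225-(max(L-.125,0))/2),np.arctan2(u[1],u[0]))
    return out
def pick(col):
    c,a=probes()[col]; print(col,c,a)
    R=best([c[0],c[1],.1],a+np.pi/2)
    gap(60,40); m.move_ptp([c[0],c[1],.12],R); m.move_l([c[0],c[1],.024],max_speed=.12)
    gap(0,40); st('gripped'); m.move_l([c[0],c[1],.14],max_speed=.2); st('lifted'); return R,a
E
python3 - <<'E'
from pick import *
pick('red')
th=D['th']
# hover over the slot
q=dw(44,96,0); R=best([q[0],q[1],.13],th+np.pi/2)
m.move_ptp([q[0],q[1],.13],R); st('hover'); print(R, m.current_qpos())
save('side','hover.png'); save('top','hovert.png')
a=cv2.imread('pics/side_hover.png') if 0 else cv2.imread('pics/hover.png')
u,v=pix('side',[q[0],q[1],.1]); u,v=int(u),int(v)
b=cv2.imread('pics/hovert.png'); x,y=map(int,pix('top',[q[0],q[1],.1]))
A=cv2.resize(a[v-60:v+60,u-50:u+50],(400,480)); B=cv2.resize(b[y-60:y+60,x-50:x+50],(400,480)); cv2.imwrite('pics/h2.png',np.hstack([A,B]))
E
```

```text
blob ((0.6735759973526001, -0.21126118302345276), (0.010337893851101398, 0.023026317358016968), 19.644287109375) L 0.02236667264958045 red 0 yel 0
blob ((0.47661420702934265, -0.34453052282333374), (0.12422461807727814, 0.023606911301612854), 9.370706558227539) L 0.12218693450462402 red 50 yel 3
blob ((0.4969824254512787, -0.4671090543270111), (0.11981141567230225, 0.040155064314603806), 26.373004913330078) L 0.11736453365997834 red 0 yel 47
red [ 0.51522711 -0.33815849] 0.16354944
gripped t 15.8 p [ 0.5155 -0.3384  0.0247] w 18.5 F [-0.4  0.5  5.8]
lifted t 16.5 p [ 0.5147 -0.3377  0.1388] w 18.4 F [ 0.1  0.3 -1.5]
hover t 18.5 p [0.576  0.1972 0.1298] w 18.6 F [ 0.3 -0.3 -0.4]
[[-0.97589745 -0.21822962  0.        ]
 [-0.21822962  0.97589745  0.        ]
 [-0.          0.         -1.        ]] [ 2.53417684e-01  5.70918132e-01  1.58013354e+00 -1.29194921e-04
  9.90843599e-01 -1.53568803e+00]
```

View pics/h2.png

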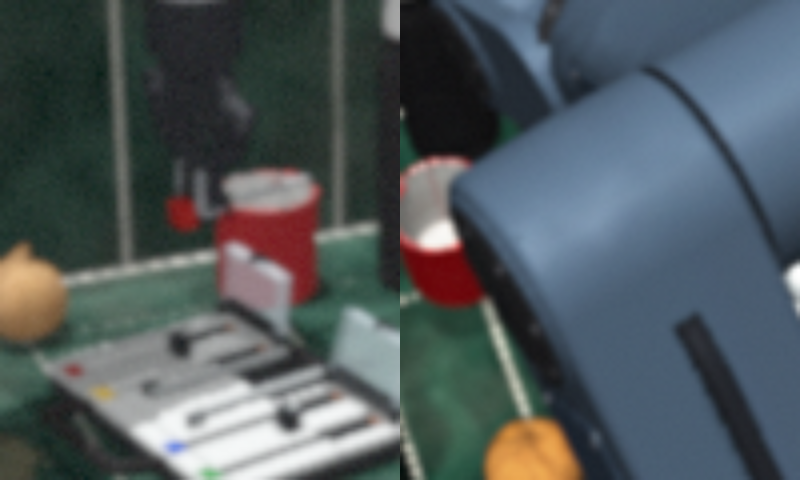

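The side view shows the red cap at (185,213), on the robot's side, so the probe is held a half turn off. I'll turn the wrist by pi before inserting.

```bash
cat > place.py <<'E'
from pick import *
th=D['th']
def insert(y):
    q=dw(44,y,0); c,s=np.cos(th),np.sin(th)
    R=down(th-np.pi/2)
    m.move_ptp([q[0],q[1],.13],R); m.move_l([q[0],q[1],.055],max_speed=.15); F0=m.current_force()[2]
    for dx,dy in ((0,0),(2,0),(-2,0),(0,1.5),(0,-1.5),(4,0),(-4,0)):
        p=[q[0]+(c*dx-s*dy)/1e3,q[1]+(s*dx+c*dy)/1e3]
        ok=True
        if dx or dy: m.move_l([*p,m.current_ee_pos()[2]+.001])
        for z in np.arange(.044,.0269,-.0015):
            m.move_l([*p,z],max_speed=.05); f=m.current_force()[2]-F0
            if f>8: ok=False; print('contact',dx,dy,round(z,4),f); break
        if ok: break
    st('down',(dx,dy),ok)
    return ok,p
def release(p):
    gap(26); m.dwell(.2); st('rel'); m.move_l([*p,.13],max_speed=.2)
E
python3 - <<'E'
from place import *
ok,p=insert(96)
if ok or m.current_ee_pos()[2]<.031: release(p)
E
```

```text
down (0, 0) True t 25.0 p [0.5761 0.1979 0.0277] w 18.6 F [-0.5 -0.   2.7]
rel t 25.4 p [0.5759 0.1978 0.0274] w 25.8 F [ 0.6  0.1 -0.1]
```

```bash
python3 - <<'E'
from place import *
print(probes())
save('side','s2.png'); a=cv2.imread('pics/s2.png')
A=cv2.resize(a[220:320,230:390],(640,400),interpolation=cv2.INTER_CUBIC); B=cv2.resize(a[340:420,320:448],(320,200),interpolation=cv2.INTER_CUBIC)
o=np.zeros((600,640,3),np.uint8); o[:400]=A; o[400:,:320]=B; cv2.imwrite('pics/s2c.png',o); st()
E
```

```text
blob ((0.6745080947875977, -0.21114400029182434), (0.010878028348088264, 0.02180718258023262), 12.867249488830566) L 0.021571855176970148 red 0 yel 0
blob ((0.4951637089252472, -0.4623834788799286), (0.12472394853830338, 0.02365020103752613), 11.579397201538086) L 0.12253099465586162 red 0 yel 44
{'yellow': (array([ 0.53367448, -0.45449278]), np.float32(0.20209871))}
t 26.2 p [0.575  0.1976 0.1283] w 26.0 F [-0.6 -0.3 -0.1]
```

View pics/s2c.png

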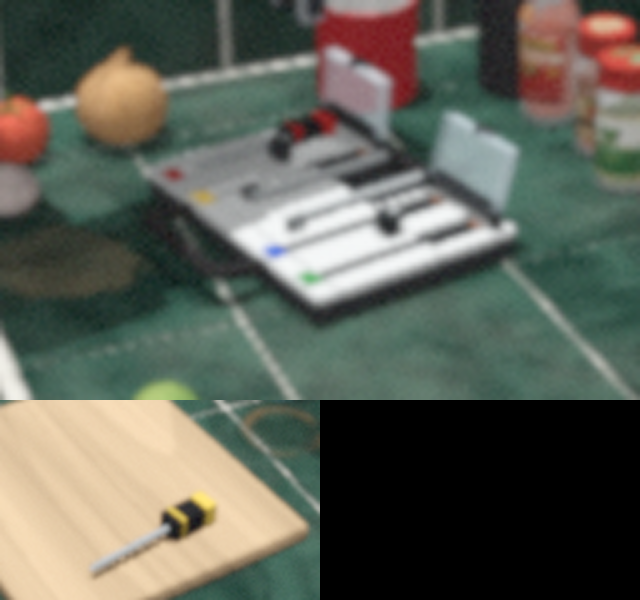

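The crop shows the red probe in its slot, cap (325,122) towards the bottom edge. The yellow probe is still on the board. I'll do it next.

```bash
sed -i 's|R=best(\[c\[0\],c\[1\],.1\],a+np.pi/2)|R=down(a-np.pi/2)|' pick.py; python3 - <<'E'
from place import *
q=dw(6,50,0)
pick('yellow'); 
ok,p=insert(50)
if ok or m.current_ee_pos()[2]<.031: release(p)
save('side','s3.png'); a=cv2.imread('pics/s3.png')
cv2.imwrite('pics/s3c.png',cv2.resize(a[220:320,230:390],(640,400),interpolation=cv2.INTER_CUBIC))
E
```

```text
blob ((0.6741158962249756, -0.21095320582389832), (0.010349156334996223, 0.021984584629535675), 20.884098052978516) L 0.021838803912770252 red 0 yel 0
blob ((0.4963524043560028, -0.4674217402935028), (0.12223765254020691, 0.024335259571671486), 18.149564743041992) L 0.12167811154732397 red 0 yel 48
yellow [ 0.53260169 -0.45553893] 0.31676975
gripped t 30.4 p [ 0.5329 -0.4559  0.0247] w 18.6 F [-0.9  1.3  6.1]
lifted t 31.1 p [ 0.5321 -0.455   0.1385] w 19.0 F [ 0.  -0.2 -1. ]
down (0, 0) True t 37.1 p [0.5861 0.1529 0.0277] w 18.4 F [-0.3  0.2  2.8]
rel t 37.5 p [0.5859 0.1529 0.0274] w 26.2 F [0.5 0.1 0.3]
```

View pics/s3c.png

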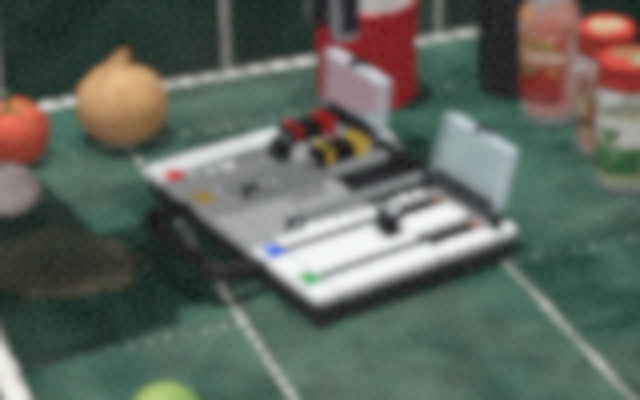

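The yellow probe is seated at (340,148), cap to the bottom edge. Next, the covers.

```bash
cat > cover.py <<'E'
from h import *
th=D['th']
def cover(y):
    R=down(th-np.pi/2); r=44
    gap(0,40)
    q=dw(128,y,0); m.move_l([*m.current_ee_pos()[:2],.17],max_speed=.25); m.move_ptp([q[0],q[1],.17],R); m.move_l([q[0],q[1],.070],max_speed=.2); st('behind')
    for f in np.arange(2.0,.01,-.2):
        x=71-r*np.cos(f)+20*np.sin(f); z=35+r*np.sin(f)+9*np.cos(f)-8*np.sin(f)
        if f>1.9: x=112; z=70
        m.move_l(dw(x,y,z),max_speed=.12)
    st('near shut')
    for z in np.arange(45,37.9,-1):
        m.move_l(dw(27,y,z),max_speed=.03); F=m.current_force()[2]; print(z,round(F,1),round(m.current_ee_pos()[2]*1e3,1))
        if F>28: break
    m.dwell(.2); st('pressed'); m.move_l(dw(27,y,130),max_speed=.15)
E
python3 - <<'E'
from cover import *
cover(73)
save('side','s4.png'); a=cv2.imread('pics/s4.png')
cv2.imwrite('pics/s4c.png',cv2.resize(a[220:320,230:390],(640,400),interpolation=cv2.INTER_CUBIC))
E
```

```text
behind t 40.0 p [0.6633 0.1936 0.0713] w 0.0 F [ 0.3 -1.1  0. ]
near shut t 42.5 p [0.5689 0.1726 0.0508] w 0.0 F [-0.4  0.3  0.5]
45.0 0.1 44.8
44.0 0.9 44.1
43.0 10.0 43.7
42.0 17.7 43.4
41.0 25.7 43.1
40.0 34.7 42.7
pressed t 44.4 p [0.5645 0.1717 0.0428] w -0.1 F [-13.7  -3.4  33.5]
```

View pics/s4c.png

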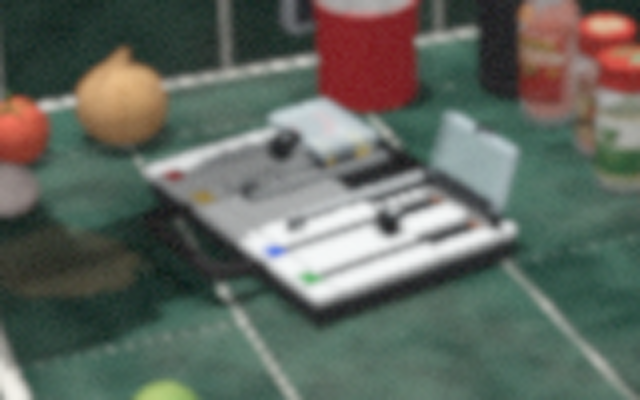

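The left cover is down flat at (325,125). Now the right cover, then the stand.

```bash
sed -i 's/F>28/F>20/' cover.py; python3 - <<'E'
from cover import *
cover(-73)
save('side','s5.png'); a=cv2.imread('pics/s5.png')
cv2.imwrite('pics/s5c.png',cv2.resize(a[220:320,230:390],(640,400),interpolation=cv2.INTER_CUBIC))
E
```

```text
behind t 47.1 p [0.6952 0.0518 0.0713] w 0.0 F [0.3 0.  0.1]
near shut t 49.7 p [0.6008 0.0302 0.0509] w -0.1 F [ 0.2  0.3 -0.1]
45.0 0.6 44.8
44.0 0.8 44.1
43.0 10.4 43.7
42.0 18.3 43.4
41.0 26.3 43.1
pressed t 51.3 p [0.5963 0.0291 0.0431] w -0.4 F [-11.1   0.   25. ]
```

View pics/s5c.png

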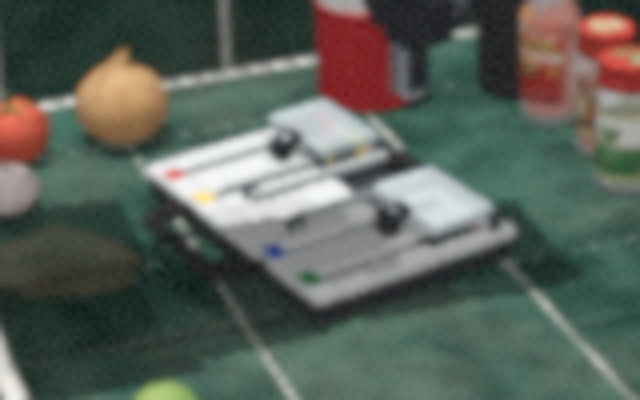

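Both covers are shut flat, at (325,125) and (435,200). Next I'll pinch the foot and swing the stand out.

```bash
python3 - <<'E'
from h import *
th=D['th']
q=dw(75,0,0); R=best([q[0],q[1],.13],th)
gap(34,30); m.move_ptp([q[0],q[1],.13],R); m.move_l(dw(75,0,23),max_speed=.12); st('at foot',dw(75,0,23))
gap(0,30); m.dwell(.2); st('closed')
for f in np.arange(.1,.801,.1):
    m.move_l(dw(-45+120*np.cos(f),0,23+120*np.sin(f)),max_speed=.08); print(round(f,1),np.round(m.current_force(),1),round(m.current_grip_width()*85,1))
for f in (.82,.84,.86):
    m.move_l(dw(-45+120*np.cos(f),0,23+120*np.sin(f)),max_speed=.05); F=m.current_force(); print(f,np.round(F,1))
    if np.linalg.norm(F)>8: break
gap(34); m.dwell(.2); m.move_l([*m.current_ee_pos()[:2],.2]); st('rel')
q=dw(-123,0,0); m.move_l([q[0],q[1],.2],max_speed=.25)
save('side','s6.png'); a=cv2.imread('pics/s6.png')
cv2.imwrite('pics/s6c.png',cv2.resize(a[200:320,230:390],(640,480),interpolation=cv2.INTER_CUBIC))
E
```

```text
at foot [0.62709231 0.11086722 0.023     ] t 54.8 p [0.6276 0.1109 0.0238] w 34.3 F [-0.3  0.5  1.1]
closed t 55.3 p [0.6275 0.1109 0.0235] w 10.4 F [1.8 0.2 4.6]
0.1 [ 0.3  1.6 -0.4] 10.8
0.2 [-0.2  0.8 -2.3] 10.5
0.3 [-0.2  0.4  0.5] 10.3
0.4 [ 0.6 -0.1 -0.8] 10.6
0.5 [ 0.7  0.5 -0.6] 10.3
0.6 [ 0.4 -0.  -1.2] 10.1
0.7 [-0.2  0.  -1.4] 10.0
0.8 [ 1.8  0.9 -0.7] 10.4
0.82 [ 2.4  0.5 -0.3]
0.84 [3.5 0.6 2. ]
0.86 [2.  0.2 1.8]
rel t 59.8 p [0.5858 0.1017 0.1991] w 33.9 F [ 0.4 -0.4 -0.1]
```

View pics/s6c.png

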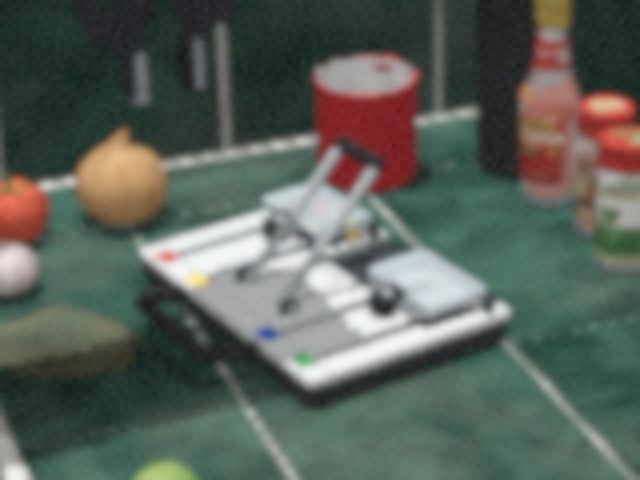

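The side view shows the bail up, with its foot at (355,155), and both covers still shut. I'll check the stand height, then grip the handle and raise the dock until it hangs just clear.

```bash
python3 - <<'E'
from h import *
th=D['th']
p,d=m.grab_frame('side'); V,U=np.mgrid[0:480,0:640]; W=world('side',U,V,d)
c,s=np.cos(th),np.sin(th); e=W[...,:2]-np.array(D['c']); x=(c*e[...,0]+s*e[...,1])*1e3; y=(-s*e[...,0]+c*e[...,1])*1e3; z=W[...,2]*1e3
k=(d>0)&(abs(y)<20)&(x>0)&(x<90)&(z>95)&(z<150); print('foot',k.sum(),np.median(x[k]),np.median(z[k]),'expect 39, <=122')
R=m.current_tcp_rot()
q=dw(-123,0,0); gap(34,20); m.move_l([q[0],q[1],.1]); m.move_l([q[0],q[1],.010],max_speed=.1); gap(0,20); m.dwell(.2); st('bar')
b=np.array(m.current_ee_pos()); e=b-q; D['c']=[D['c'][0]+c*(c*e[0]+s*e[1]),D['c'][1]+s*(c*e[0]+s*e[1])]; json.dump(D,open('dock.json','w')); print(D)
gap(0,50)
for a in np.linspace(0,np.pi/2,13)[1:]:
    t=a/(np.pi/2); ed=85-131*t**1.5
    u=ed-208*np.cos(a)+24*np.sin(a); h=208*np.sin(a)+24*np.cos(a)-14+4*t
    m.move_l(dw(u,0,h),max_speed=.1)
    if t>.15: print(round(np.rad2deg(a)),np.round(m.current_force(),1),round(m.current_grip_width()*85,1))
m.move_l(dw(-22,0,222-14),max_speed=.05); m.dwell(.5); st('hang')
save('side','s7.png'); a=cv2.imread('pics/s7.png')
cv2.imwrite('pics/s7c.png',cv2.resize(a[150:320,200:400],(600,510),interpolation=cv2.INTER_CUBIC))
E
```

```text
foot 50 27.30169846040708 117.82721358123365 expect 39, <=122
bar t 63.2 p [0.4329 0.0676 0.0103] w 10.9 F [-4.9 -1.   6.4]
{'c': [np.float64(0.5530003786104617), np.float64(0.09429882718528562)], 'th': 0.22}
15 [ 2.3  0.7 -4.8] 9.8
22 [ 0.7 -0.2 -4.8] 10.0
30 [-0.9 -0.5 -3.2] 10.1
37 [-3.1 -1.  -1.1] 9.7
45 [-4.6 -1.3  1.3] 9.7
52 [-4.1 -2.8  3.6] 9.9
60 [-4.  -2.   4.1] 9.8
68 [-2.8 -1.   2.2] 9.5
75 [ 0.  -2.5 -2.2] 9.6
82 [-0.1 -3.2 -2. ] 9.9
90 [-1.2 -7.6 13.5] 9.4
hang t 68.5 p [0.5315 0.0895 0.2079] w 9.7 F [-0.   0.2 -7. ]
```

View pics/s7c.png

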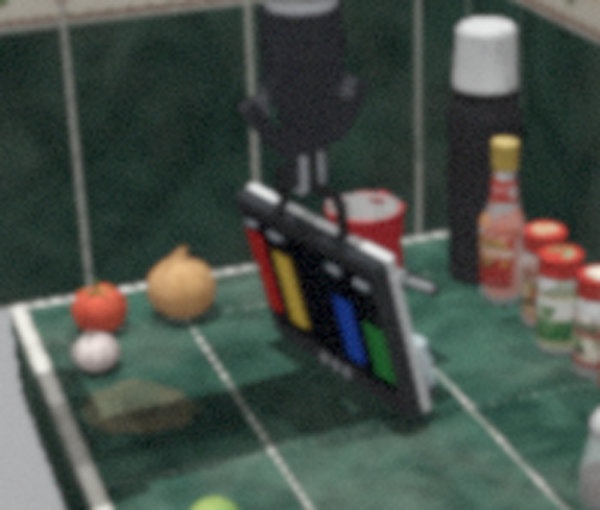

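The dock hangs intact, with probes and covers in place. Its bottom edge runs from (280,320) to (425,410), and the top leans somewhat towards the robot. I'll measure the tilt, then pivot it back.

```bash
cat > tilt.py <<'E'
from h import *
V,U=np.mgrid[0:480,0:640]
def tilt(hb=None):
    """screen plane: (u,z) line and normal; returns lean back angle (deg), yaw of screen direction"""
    p,d=m.grab_frame('side'); W=world('side',U,V,d); th=D['th']; c,s=np.cos(th),np.sin(th)
    e=W[...,:2]-np.array(D['c']); x=c*e[...,0]+s*e[...,1]; y=-s*e[...,0]+c*e[...,1]; z=W[...,2]
    k=(d>0)&(abs(y)<.10)&(x>-.13)&(x<.10)&(z>.03)&(z<.15)
    A=np.c_[y[k],z[k],np.ones(k.sum())]; b=x[k]; w=np.ones(len(b),bool)
    for _ in range(8):
        f=np.linalg.lstsq(A[w],b[w],rcond=None)[0]; r=b-A@f; w=abs(r)<max(.004,1.5*np.std(r[w])*.7)
    print('lean',np.rad2deg(np.arctan(f[1])),'yaw err deg',np.rad2deg(np.arctan(f[0])),'u at z=0 (mm)',f[2]*1e3,'inliers',w.sum(),len(w)); return f
E
python3 - <<'E'
from tilt import *
tilt(); st()
E
```

```text
lean -13.256694547816474 yaw err deg -1.0925946198761396 u at z=0 (mm) 3.607666187121328 inliers 1098 1140
t 68.6 p [0.5315 0.0895 0.208 ] w 9.7 F [ 0.1  0.2 -7.2]
```

```bash
python3 - <<'E'
from tilt import *
m.move_l(dw(-52,0,208),max_speed=.08)
m.move_l(dw(-52,0,196),max_speed=.05); st('lowered')
uf=-27
for ph in list(range(-12,25,3)):
    f=np.deg2rad(ph); s,c=np.sin(f),np.cos(f)
    if ph<=0: u=uf+208*s+24*c; h=208*c-24*s
    else: u=uf+26+208*s-2*c; h=208*c+2*s
    m.move_l(dw(u,0,h-14+1),max_speed=.06); print(ph,np.round(m.current_force(),1),round(m.current_grip_width()*85,1))
m.dwell(.3); st('leaned'); tilt()
save('side','s8.png'); a=cv2.imread('pics/s8.png')
cv2.imwrite('pics/s8c.png',cv2.resize(a[150:320,200:400],(600,510),interpolation=cv2.INTER_CUBIC))
E
```

```text
lowered t 69.5 p [0.5062 0.0821 0.1994] w 9.9 F [ 2.1 -8.6 20.4]
-12 [  1.3 -10.6  26.4] 9.3
-9 [  2.  -10.5  23. ] 9.8
-6 [ 4.3 -9.9 17.4] 9.9
-3 [ 1.7 -8.6 15. ] 9.4
0 [ 0.5 -8.5 15.3] 9.7
3 [ 2.9 -5.9  8.9] 9.8
6 [ 0.9 -5.2  7.3] 9.5
9 [ 2.  -4.   5.6] 10.1
12 [ 0.6 -3.7  7.1] 9.9
15 [ 2.  -4.6  4.4] 9.8
18 [ 0.8 -3.2 -0.8] 9.6
21 [-0.5 -0.9  0.2] 9.6
24 [-3.6 -0.2  8.1] 9.6
leaned t 74.0 p [0.6335 0.1125 0.1789] w 9.7 F [-3.8 -1.   6.5]
lean 25.361541803137673 yaw err deg -0.27804836128456295 u at z=0 (mm) -34.874287659461544 inliers 1806 1949
```

View pics/s8c.png

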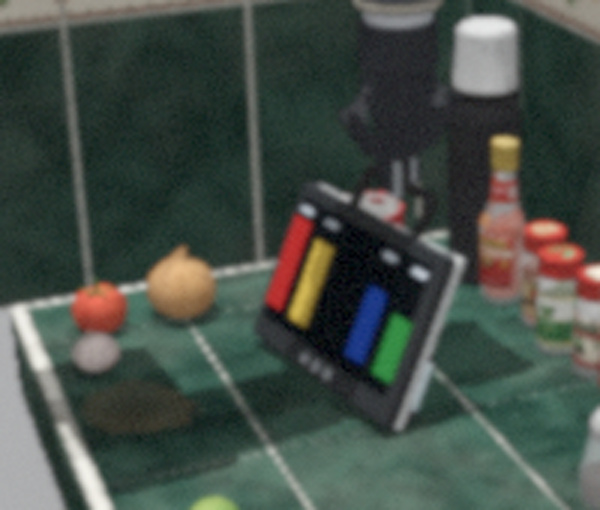

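The dock stands leaning about 25°, screen to the robot, with nothing popped open. I'll unload, release and check.

```bash
python3 - <<'E'
from tilt import *
p=np.array(m.current_ee_pos()); 
m.move_l(dw(-1+208*np.sin(np.deg2rad(24))-2,0,191-14+2),max_speed=.03); st('eased')
gap(30); m.dwell(.3); st('open'); q=m.current_ee_pos(); m.move_l([q[0],q[1],q[2]+.12],max_speed=.1); tilt()
q=m.current_ee_pos(); m.move_l([.40,-.1,q[2]+.05],max_speed=.25); tilt(); m.dwell(1); tilt(); st()
save('side','s9.png'); save('top','t9.png')
a=cv2.imread('pics/s9.png')[170:320,220:380]; b=cv2.imread('pics/t9.png')[180:330,190:350]
cv2.imwrite('pics/s9c.png',np.hstack([cv2.resize(i,(400,375),interpolation=cv2.INTER_CUBIC) for i in (a,b)]))
E
```

```text
eased t 74.4 p [0.6329 0.1123 0.1793] w 9.7 F [-2.8  0.1  4.7]
open t 75.0 p [0.6327 0.1121 0.179 ] w 29.9 F [-0.7  0.5  0.9]
lean 23.301040272192314 yaw err deg -0.20145385945049604 u at z=0 (mm) -31.098543177690562 inliers 1804 1909
lean 23.336453066040736 yaw err deg -0.2616810427626428 u at z=0 (mm) -30.9593921612219 inliers 1805 1902
lean 23.38231948631584 yaw err deg -0.1304271215278836 u at z=0 (mm) -31.10408851897567 inliers 1794 1907
t 79.0 p [ 0.4    -0.1     0.3483] w 29.9 F [ 0.1  0.4 -0.2]
```

View pics/s9c.png

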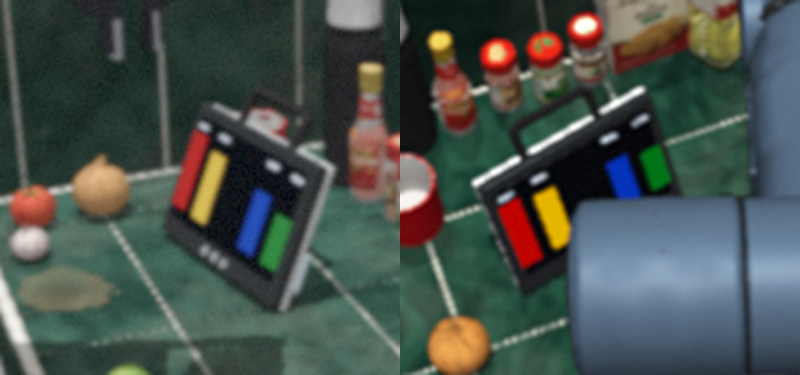

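The dock stands steadily at about 23.4°, with its screen to the robot and the bystanders unmoved.

```bash
python3 -c "
from bench import manip as m
print(m.sign_off())"
```

```text
the job is handed in; nothing more can be done
None
```

The job is handed in: the red and yellow probes (the only two on the board) are in their slots, both covers are shut and the stand is out. The dock stands on it with the screen facing the robot, leaning about 23°. I didn't see its back again after it was stood up.

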